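Bring the cleaned trackball ball to its socket in the pouring dish

ROBOT

A 6-joint arm with a two-finger parallel gripper is mounted at the origin on the work surface. World frame = base frame: x ahead of the robot, y to its left, z up, the work surface at z = 0. Lengths are in mm, angles in rad, forces in N, time in s.
With the tool pointing down it reaches from about 275 to 850 mm from the base axis. Payload 19 kg.
Tool frame: the origin (TCP) lies on the centre line of the jaws, within the pads' length; the fingertips stand 25 mm ahead of it and the grasp point (between the pads) lies 6 mm ahead of it; z points along the fingers, y is the direction in which the jaws open and shut (so a half turn about z gives the same grasp; the last joint's range is limited). The gripper opens to 85 mm and grips with 20 to 120 N. Pads are 22 mm wide; open, the fingers measure 114 mm over their backs; the gripper's body (76 mm by 85 mm) begins 54 mm behind the grasp point. The pads swing forward as they close: fully open they stand 13 mm farther back than shut.
Start: joints at [-1.429, 0.15, 1.437, -0, 1.554, -0.134], TCP at [156.557, -553.248, 256.267] pointing down, gripper open.
Joint ranges: [-2.8, 2.8], [-0.68, 2.1], [0.12, 2.68], [-1.39, 4.53], [0.16, 2.79], [-2.81, 2.81]. Speed limits (rad/s): [1.89, 1.89, 2.22, 3.01, 3.01, 3.01].

INTERFACE

Orientations are given as a unit quaternion [x, y, z, w].
In Python, from bench import bot, kinematics, vision, ticket gives the robot as it stands. Calls block until the motion is done:
- bot.move_ptp(position, orientation): joint-space move of the TCP to a pose.
- bot.move_straight(position, attitude=None, rate=150, until_force=None): straight line of the TCP; attitude=None keeps the orientation; rate is the mean speed in mm/s. With until_force (N) it stops when the force on the tool has changed by that much, and returns True; else False.
- bot.movej(angles): joint-space move.
- bot.set_gripper(opening, grasp_force=None): finger opening in mm; grasp_force is the grip in N (None keeps the last); returns when the fingers have stopped.
- bot.hold(seconds).
- kinematics.solve_ik(position, orientation): joint angles nearest the present ones, or None.
- bot.read_state(): the state.
- vision.capture(name): name is "side" or "top" or "wrist"; returns the picture (384x512x3 uint8, red, green, blue); there is no depth.
- vision.calibration(name): a dict with "vfov" (degrees; the focal length in pixels is half the picture's height over the tangent of half this angle, whatever the lens; pixels are square), "cx", "cy" (the principal point, pixels), "distortion" ([k1, k2, p1, p2, k3] as OpenCV has them; the pictures are not rectified), "T" (4x4, takes a point from camera to world coordinates). Camera axes: x right, y up, looking along -z (the intrinsics and any distortion apply to the point x, -y, -z); pixel columns grow to the right and rows downward; lengths in mm; the calibration is good to about 2 mm. A picture is of the moment at which its call begins: read the wrist's pose just before it. calibration takes no time and is no camera call; for the wrist camera it gives the pose at the moment of the call.
A pose or a line that the arm cannot do raises bot.Unreachable and nothing moves.
- ticket.close_job(): hands the job in, once; it reports no verdict.
The state is a dict: "time": time; "qpos": joint angles; "joint_velocities": joint speeds; "effort": joint torques, N m; "tcp_pos": TCP position; "ee_rot": TCP orientation; "force": force on the tool from outside, world axes, zero at the start; "ft_torque": the same for the moment, N m; "width": finger opening in mm.
Only numpy, scipy, OpenCV 4.12 (cv2) and the standard library are available. Lean on these libraries where they do the work, as an engineer would, in place of code of your own. Each camera call takes 0.05 s, during which the arm holds its last target. There are 200 camera calls.

TASK

The clean ball of the trackball lies loose in the little metal dish on the desk. Lift the dish by its arched handle, then turn it a quarter turn in the air so that its pouring lip points the way from the trackball's button end to its palm end, keeping it level and the ball in the middle all the while. Finish while still holding it, level and still, in line with the trackball with the tip of the lip a few centimetres straight above the empty socket, not touching the trackball and not tipping the ball out; leave everything else on the desk where it is.

Things in the scene. Friction and masses are not known exactly. Their poses are not given: they have to be found in the camera images.
- dish: Loose round bare-aluminium dish, 120 mm across, rim at z 17.5 mm, 110 to 210 g. Origin: centre of its underside; z up, x towards its pouring lip. An arched handle stands over it. It starts on the robot's right of the trackball, lip pointing to the robot's right: from above, 80 to 100 degrees clockwise of the direction it must end with.
- handle (a point): Middle of the dish's flat handle bar, 91 mm above the dish's underside, straight over its centre; axes as the dish. The bar is 12 mm thick (x), 18 mm high (dish z 82 to 100 mm), 120 mm long (y), on uprights at y +-58 mm. Pinch its middle from above, fingers closing along the dish's x; 43 mm free height between bar and ball.
- lip_tip (a point): Tip of the dish's pouring lip, a 32 mm wide open gutter that sticks out beyond the rim: in the dish's frame x 85 mm, y 0, z 17.5 mm.
- dish_seat (a point): Centre of the dish's flat inside floor, 5 mm above its underside: where the ball belongs. The flat is 20 mm across; around it the inside rises as a cone at 14 degrees to the rim.
- ball_center (a point): Centre of the loose ball: black, 34 mm diameter, about 35 g, lying in the dish under the handle. It rolls off if the dish is tilted or jerked.
- trackball: Trackball device without its ball, black and grey, fixed; 124 mm long (x), 102 mm wide, top at z 40 mm (buttons to 42). Origin: centre of its underside, straight under the socket; z up; x points from its button end (two flat plates, robot side) to its palm end (sloping rest, away from the robot, out to x 105 mm).
- socket (a point): Centre of the mouth of the trackball's empty ball socket, a 38 mm round hole with a steel rim in the middle of its top, 40 mm above the desk. Axes as the trackball.
- usb_stick: Bystander: memory stick, 54 x 18 x 9 mm, lying between dish and trackball. Origin under its middle.
- brush: Bystander: cleaning brush, 160 mm long, lying to the robot's left of the trackball. Origin under its middle.
- mouse: Bystander: computer mouse, 118 x 60 x 36 mm, beyond the trackball. Origin under its middle.
- mug: Bystander: white mug, 80 mm across, 95 mm tall, to the robot's right. Origin under its middle.
- phone: Bystander: phone lying flat, 72 x 150 x 9 mm, near right. Origin under its middle.
- headphones: Bystander: headphones lying flat, about 200 x 230 x 43 mm, to the robot's left. Origin between the ear cups, on the desk.
Mind the look-alikes: they are no part of the job. Leave any green look-alike of the dish alone.

How it is judged (in metres and radians):
On the way, in this order (a step that is already met when the one before it is completed fails the run):
1. the dish is held in the fingers, lifted at least 30 mm off the desk, level within 9 degrees, ball within 15 mm of the middle (height (world z) of dish above 0.03 m and contact force between the fingers and dish above 1 N and angle between dish's own z axis and vertical below 0.16 rad and horizontal distance between ball_center and dish_seat below 0.015 m), for 0.2 s.
2. still held, up, level and with the ball centred, the dish has been turned into line with the trackball within 10 degrees (all of step 1 and angle between the x axis of dish and the x axis of trackball, either way round below 0.175 rad), for 0.2 s.
At the end, for the whole second after the job is handed in: Dish held, at rest, clear of the trackball, level within 5.7 deg, in line with the trackball within 10 deg on its button side, lip tip within 20 mm horizontally of the socket centre and 8 to 70 mm above its mouth, ball at rest within 14 mm of the dish middle (contact force between the fingers and dish above 1 N and height (world z) of dish above 0.03 m and angle between dish's own z axis and vertical below 0.1 rad and horizontal distance between ball_center and dish_seat below 0.014 m and angle between the x axis of dish and the x axis of trackball, either way round below 0.175 rad and x of dish in the frame of trackball below -0.05 m and horizontal distance between lip_tip and socket below 0.02 m and z of lip_tip in the frame of socket between 0.008 and 0.07 m and contact force between dish and trackball below 0.2 N and linear speed of dish below 0.03 m/s and angular speed of dish below 0.2 rad/s and linear speed of ball below 0.05 m/s); the arm keeps its last pose, push and grip.
It fails at once if the ball strays more than 25 mm from the middle of the dish (horizontal distance between ball_center and dish_seat above 0.025 m).
It fails at once if the dish tilts more than 15 degrees (angle between dish's own z axis and vertical above 0.26 rad).
It fails at once if the dish knocks against the trackball (over 3 N) (contact force between dish and trackball above 3 N).
It fails at once if the arm pushes the trackball (over 5 N) (contact force between the arm and trackball above 5 N).
It fails at once if another thing on the desk is moved more than 30 mm (distance of any of usb_stick, brush, mouse, mug, phone, headphones from where it was at the start of the episode above 0.03 m).
It also fails if it takes over 50 s, if anything falls off the work surface, if the arm or the gripper's body presses on something with over 40 N, if the wrist force passes 120 N, or if a joint passes its speed limit or range.

## Working session

There is one attempt and no reset: what is moved stays moved. The work goes in short steps, each a Python script; the robot and the scene stay as the last script left them, time stands still between calls to the robot, and variables do not carry over. Pictures are saved under pics/ and viewed, about 8 in all and at most 12, crops included, and the job is handed in when it is done.

```bash
mkdir -p pics; cat > h.py <<'E'
import numpy as np, cv2
from bench import bot, kinematics, vision, ticket
from scipy.spatial.transform import Rotation as R
def K(c):
    f=192/np.tan(np.radians(c["vfov"])/2); return np.array([[f,0,c["cx"]],[0,f,c["cy"]],[0,0,1.]])
def ray(c,px,z):
    u=cv2.undistortPoints(np.array(px,float).reshape(-1,1,2),K(c),np.array(c["distortion"],float)).reshape(-1,2)
    T=np.array(c["T"]); d=np.c_[u[:,0],-u[:,1],-np.ones(len(u))]@T[:3,:3].T; o=T[:3,3]
    return o+d*((np.asarray(z,float)-o[2])/d[:,2])[:,None]
def proj(c,P):
    T=np.array(c["T"]); p=(np.array(P,float).reshape(-1,3)-T[:3,3])@T[:3,:3]
    return cv2.projectPoints(p*[1,-1,-1],np.zeros(3),np.zeros(3),K(c),np.array(c["distortion"],float))[0].reshape(-1,2)
def shot(n,f,crop=None,s=1):
    im=vision.capture(n)[:,:,::-1]
    if crop: im=im[crop[1]:crop[3],crop[0]:crop[2]]
    cv2.imwrite("pics/"+f,cv2.resize(im,None,fx=s,fy=s,interpolation=cv2.INTER_CUBIC))
E
python3 - <<'E'
from h import *
for n in("top","side","wrist"):
    shot(n,n+"1.png",s=1.5); c=vision.calibration(n); print(n,c["vfov"],c["cx"],c["cy"],c["distortion"],np.round(c["T"],3).tolist())
s=bot.read_state();print(s["time"],s["ee_rot"],s["width"])
E
```

```text
top 45.565593742952665 253.9206011272072 184.425105394335 [-0.01406971  0.          0.          0.          0.        ] [[-0.029, 0.989, -0.143, 369.135], [-1.0, -0.027, 0.013, 23.157], [0.009, 0.143, 0.99, 1732.417], [0.0, 0.0, 0.0, 1.0]]
side 47.79779417989491 257.8047195358477 197.77521171041752 [0.03323668 0.         0.         0.         0.        ] [[-0.954, 0.229, -0.195, 325.774], [-0.301, -0.694, 0.654, 952.031], [0.014, 0.683, 0.73, 1120.694], [0.0, 0.0, 0.0, 1.0]]
wrist 70.49493099102455 254.63579086110113 188.59551156719746 [-0.03103067  0.          0.          0.          0.        ] [[0.272, 0.926, 0.262, 223.49], [-0.962, 0.262, 0.072, -534.08], [-0.002, -0.271, 0.962, 373.388], [0.0, 0.0, 0.0, 1.0]]
0.15 [ 9.90505380e-01  1.37473197e-01  3.43101910e-06 -4.61638125e-04] 85.43745748250424
```

View pics/top1.png

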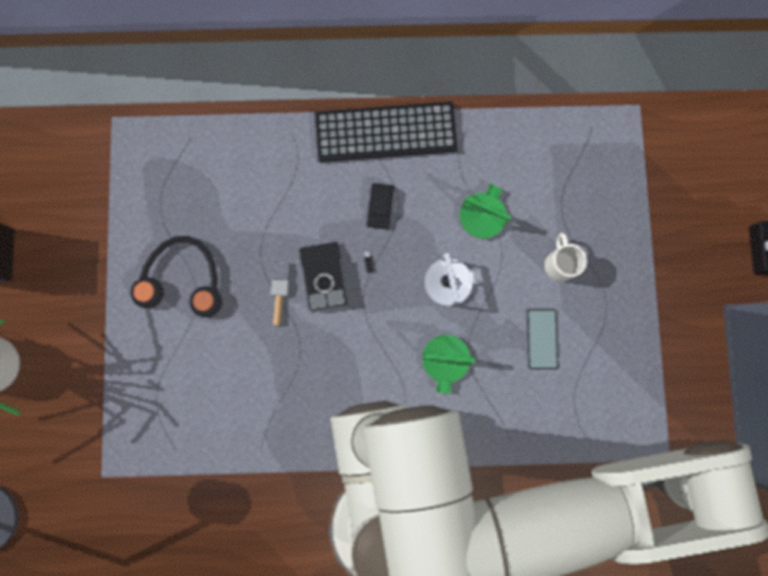

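View pics/wrist1.png

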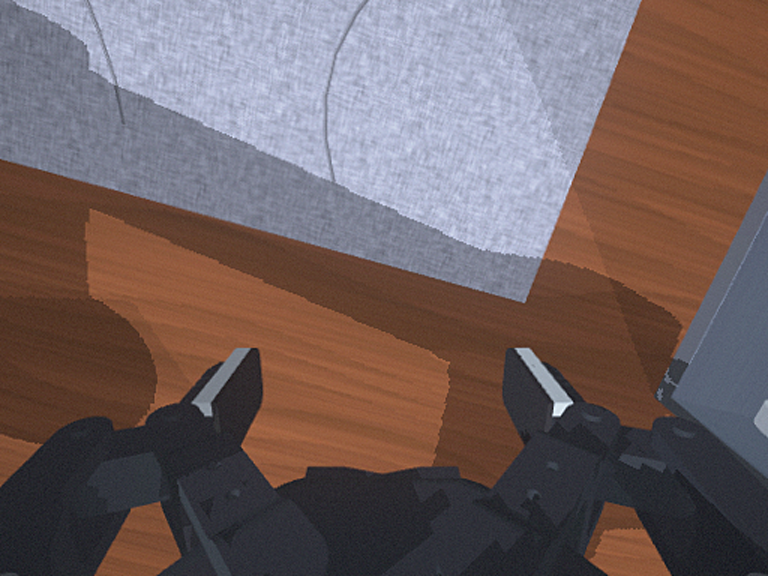

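The top view (1.5x) shows the aluminium dish at about (448,282), the trackball at (325,278) with its socket at (324,283), and green look-alikes at (485,215) and (447,360). Next, an enlarged crop of the dish and trackball.

```bash
python3 - <<'E'
from h import *
shot("top","c1.png",(190,150,340,220),5)
c=vision.calibration("top")
print(ray(c,[(448/1.5,282/1.5),(324/1.5,283/1.5)],[17,40]).round(1))
E
```

```text
[[ 598.3 -168.7   17. ]
 [ 601.2  142.8   40. ]]
```

View pics/c1.png

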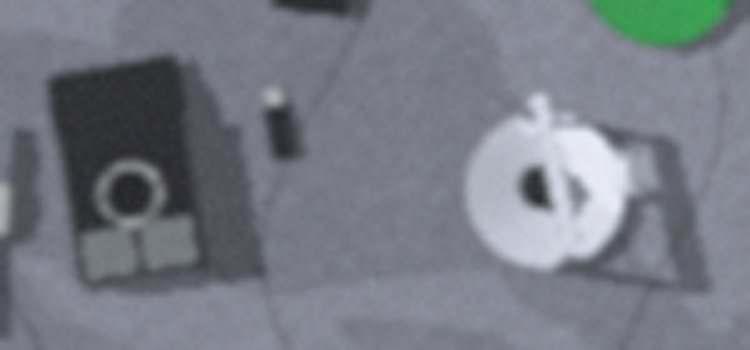

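```bash
cat >> h.py <<'E'
def q(yaw):  # tool down, tool y along yaw(deg)
    a=np.radians(yaw); y=np.array([np.cos(a),np.sin(a),0]); z=np.array([0,0,-1.]); return R.from_matrix(np.c_[np.cross(y,z),y,z]).as_quat()
E
python3 - <<'E'
from h import *
c=vision.calibration("top")
P=lambda pts,z: ray(c,[(190+x/5,150+y/5) for x,y in pts],[z]*len(pts))
yaw=lambda a,b: np.degrees(np.arctan2(*(b-a)[[1,0]]))
t=P([(52,80),(85,290),(178,60),(200,265)],30); print("tb yaw",yaw(t[1],t[0]),yaw(t[3],t[2]))
b=P([(540,105),(572,255)],95); print("bar",b,yaw(b[1],b[0])-90)
d=P([(543,190),(635,172)],17.5); print("dish",d,yaw(d[0],d[1]))
print("socket",P([(130,193)],40))
print(bot.read_state()["ee_rot"],q(-77))
for p,y in [((598,-169,85),-80),((598,-169,250),-80),((517,129,150),10)]: print(kinematics.solve_ik(p,q(y)))
bot.move_ptp((598,-169,250),q(-80))
shot("wrist","w2.png",s=1.5); print(bot.read_state()["time"])
E
```

```text
tb yaw 8.078436568229016 4.879731909081586
bar [[ 650.32563611 -160.17275344   95.        ]
 [ 540.0561523  -178.60580787   95.        ]] -80.50997203263196
dish [[ 598.24221836 -168.34874265   17.5       ]
 [ 610.10653776 -238.85312199   17.5       ]] -80.44788701356289
socket [[601.43670581 142.8251617   40.        ]]
[ 9.90507539e-01  1.37457856e-01 -9.27237500e-06 -3.91343852e-04] [0.99357186 0.11320321 0.         0.        ]
[-3.99330458e-01  3.54393566e-01  1.54079260e+00 -4.44089210e-16
  1.24640649e+00  9.96932943e-01]
[-3.99330458e-01  2.49451662e-01  1.33218626e+00 -4.44089210e-16
  1.55995473e+00  9.96932943e-01]
[ 9.98893608e-02  1.23585824e-01  1.68690196e+00 -4.44089210e-16
  1.33110487e+00 -7.46435644e-02]
2.35
```

View pics/w2.png

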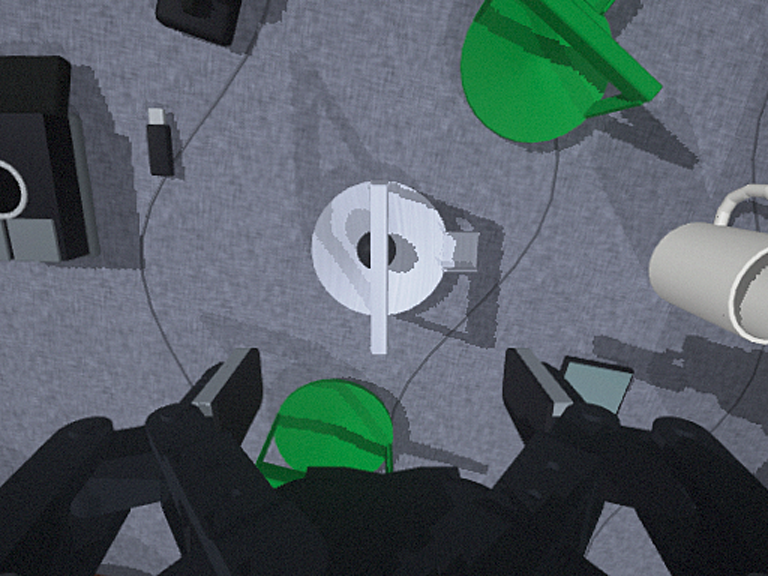

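The wrist view (1.5x) shows the bar running from (379,182) to (379,354), the ball at (377,250), the lip at (463–478,250), and the socket at the left edge near (5,190).

```bash
python3 - <<'E'
from h import *
c=vision.calibration("wrist")
P=lambda pts,z: ray(c,[(x/1.5,y/1.5) for x,y in pts],[z]*len(pts))
yaw=lambda a,b: np.degrees(np.arctan2(*(b-a)[[1,0]]))
b=P([(379,182),(379,354)],100); m=b.mean(0);print(b,m,np.linalg.norm(b[0]-b[1]),yaw(b[1],b[0])-90)
d=P([(379,249),(478,251)],17.5); print("dish",d,yaw(d[0],d[1]))
# approach
p=np.array([m[0],m[1],160.]); bot.move_ptp(p,q(-80.5))
shot("wrist","w3.png",s=1.5); shot("side","s3.png",s=1.5)
c=vision.calibration("wrist"); print(proj(c,[(m[0],m[1],100)])*1.5, bot.read_state()["time"])
E
```

```text
[[ 657.43594921 -157.00894692  100.        ]
 [ 539.15524054 -177.42505057  100.        ]] [ 598.29559487 -167.21699875  100.        ] 120.02976019768498 -80.20683101346083
dish [[ 598.65919576 -166.51071303   17.5       ]
 [ 611.86716313 -252.10237767   17.5       ]] -81.22766994906776
[[380.99572367 323.0104417 ]] 2.9
```

View pics/w3.png

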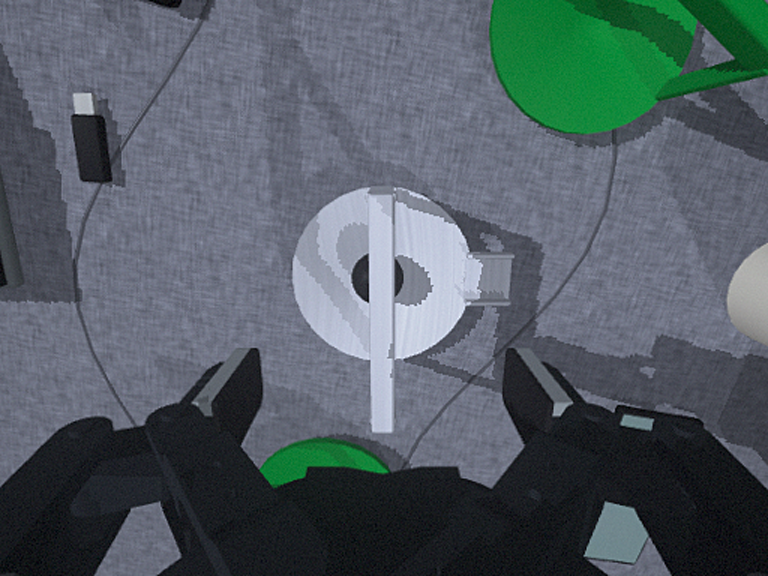

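Bar runs from (382,190) to (382,431), midway between the fingers and parallel to the pads. Measured length is 120.0 mm, as specified. Grasping now.

```bash
python3 - <<'E'
from h import *
x,y=598.3,-167.4; Q=q(-80.4)
bot.move_straight((x,y,97),Q,rate=60)
bot.set_gripper(28); bot.set_gripper(0,70)
s=bot.read_state(); print(s["width"],s["force"],s["time"])
bot.move_straight((x,y,112),rate=15)
bot.move_straight((x,y,165),rate=35)
bot.hold(.5)
s=bot.read_state(); print(s["width"],s["force"],s["ft_torque"],s["tcp_pos"],s["time"])
shot("wrist","w4.png",s=1.5)
E
```

```text
10.668651456202538 [ 0.47116584 -0.85677349  1.66972359] 4.9667
10.846644718951264 [ 0.72683011  0.12369355 -1.57759487] [ 0.04228189 -0.05767439 -0.01703426] [ 598.30463183 -167.38699369  164.987275  ] 8.2833
```

View pics/w4.png

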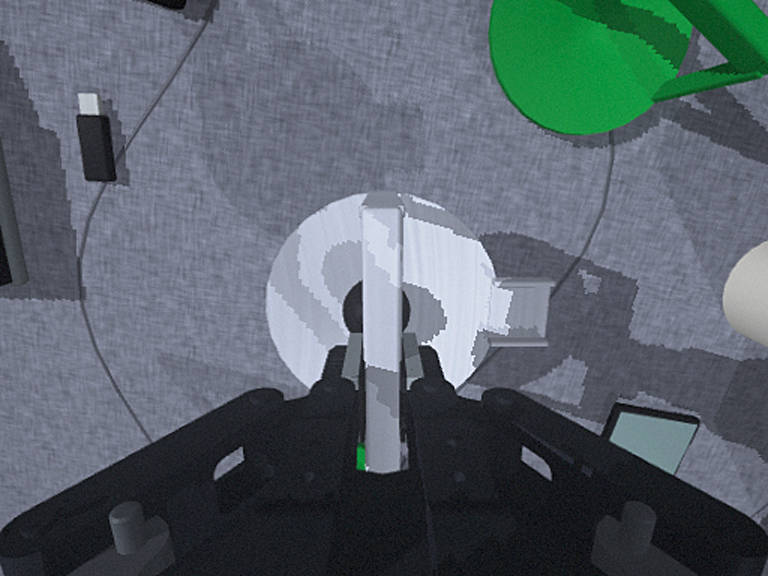

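The dish is lifted and level, with the ball at (377,307) under the bar. The top of the bar still runs straight at (382, 205–470). Next I move clear of the green look-alikes, then turn.

```bash
python3 - <<'E'
from h import *
bot.move_straight((565,-70,175),rate=40)
bot.move_straight((500,30,175),q(7),rate=25)
bot.hold(.5)
s=bot.read_state(); print(s["width"],s["force"],s["tcp_pos"],s["time"],R.from_quat(s["ee_rot"]).as_matrix().round(4).tolist())
shot("wrist","w5.png",s=1.5)
E
```

```text
11.224170649970468 [ 0.28808031  0.39073772 -1.26798064] [500.01659537  30.00120026 174.99928626] 16.4833 [[-0.1219, 0.9925, 0.0], [0.9925, 0.1219, 0.0], [0.0, 0.0, -1.0]]
```

View pics/w5.png

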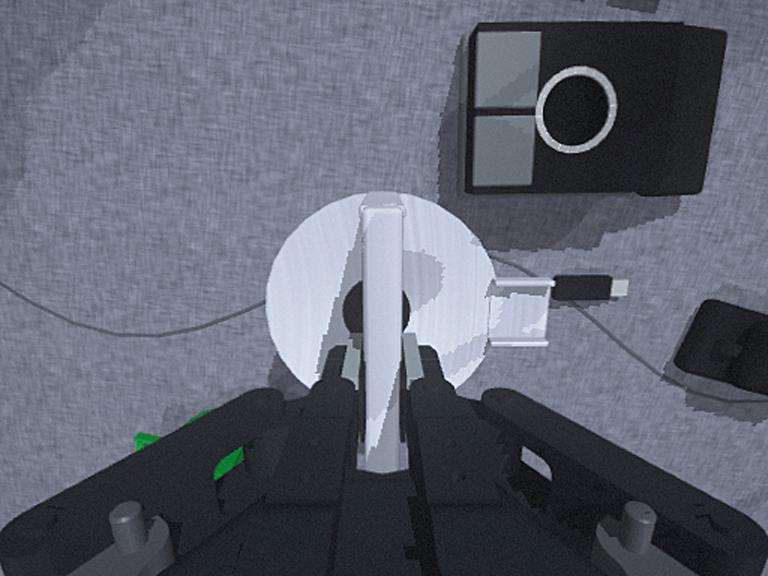

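Socket ring centred at (577,110). Trackball side edges are about (480,23)–(683,23) and (466,193)–(640,194). Lip tip at (551,312), ball at (377,305) still under the bar.

```bash
python3 - <<'E'
from h import *
c=vision.calibration("wrist")
P=lambda pts,z: ray(c,[(x/1.5,y/1.5) for x,y in pts],[z]*len(pts))
yaw=lambda a,b: np.degrees(np.arctan2(*(b-a)[[1,0]]))
S=P([(577,110)],40)[0]; L,D=P([(551,312)],95.5)[0],np.array([500,30]); print("socket",S,"lip",L,"lip-tcp",np.linalg.norm(L[:2]-D),np.degrees(np.arctan2(*(L[:2]-D)[::-1])))
e=P([(480,23),(683,23),(466,193),(640,194),(474,111),(536,115)],40)
print("yaws",[yaw(e[i],e[i+1]) for i in(0,2,4)],"width",np.linalg.norm(e[0]-e[2]))
E
```

```text
socket [600.89776609 145.7037394   40.        ] lip [587.41235849  38.79985461  95.5       ] lip-tcp 87.85418520030412 5.74863275976199
yaws [np.float64(8.0524118362934), np.float64(6.97793279918009), np.float64(3.962568002286715)] width 92.53516086003992
```

```bash
python3 - <<'E'
from h import *
bot.move_straight((515.5,134.5,175),rate=30)
bot.move_straight((515.5,134.5,158),rate=15)
bot.hold(2)
s=bot.read_state(); print(s["width"],s["force"],s["tcp_pos"],s["time"])
shot("wrist","w6.png",s=1.5); shot("side","s6.png",(200,120,400,270),4)
E
```

```text
10.735362904381919 [-0.33425628 -1.28984345 -1.94009214] [515.48898118 134.49644474 157.99193811] 23.4917
```

View pics/w6.png

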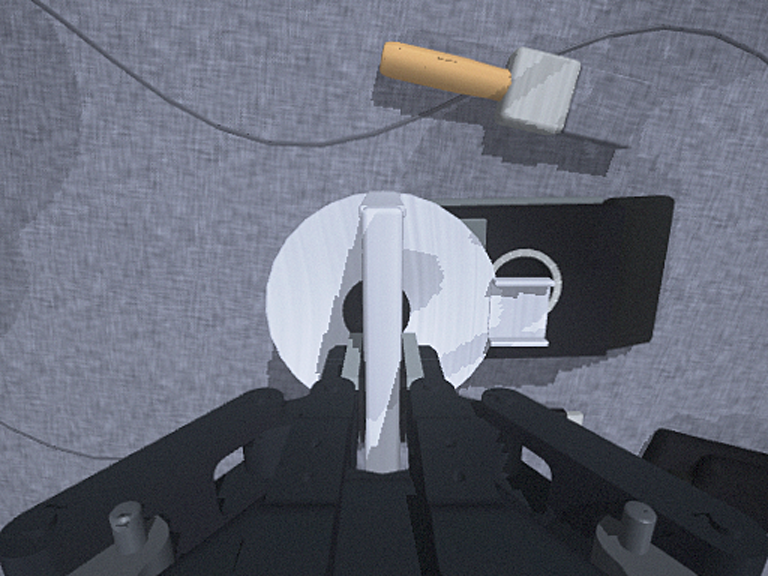

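View pics/s6.png

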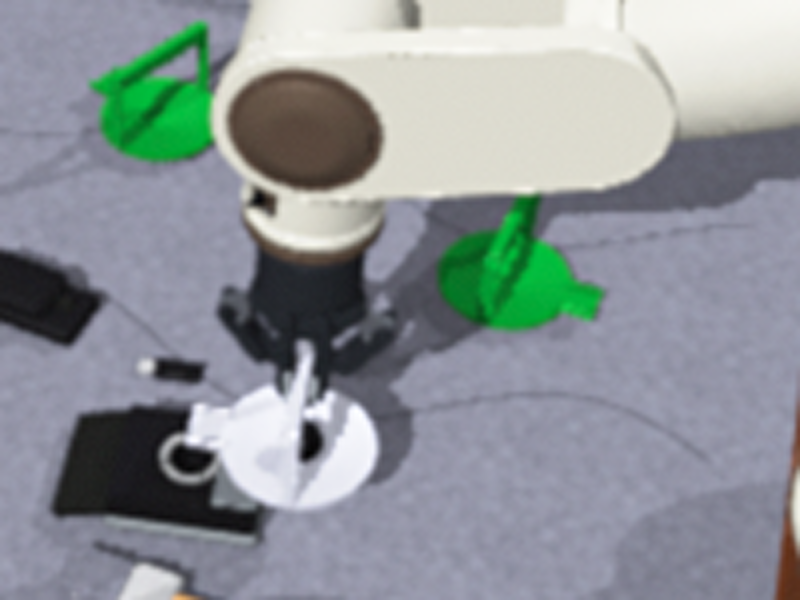

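The wrist view shows the ring's left edge at 488, right edge at 562 and top at 249, giving a centre near (525,287). Lip tip is at (551,312), the ball spans x 343–410, and the trackball's axis is parallel to the lip. The side view shows the ball inside the dish, with the dish over the button end.

```bash
python3 - <<'E'
from h import *
c=vision.calibration("wrist"); s=bot.read_state()
P=lambda pts,z: ray(c,[(x/1.5,y/1.5) for x,y in pts],[z]*len(pts))
S=P([(525,287)],40)[0]; L=P([(551,312)],78.5)[0]; B=P([(376.5,308)],83)[0]; print(S,L,(L-S).round(1),"ball",B)
e=P([(445,203),(605,203)],40)
print(np.degrees(np.arctan2(*(e[1]-e[0])[[1,0]])))
# predicted outline of ring for S=(600.9,144.5), ball at dish centre
print(proj(c,[(600.9,144.5,40),(515.5,134.5,83)])*1.5)
c2=vision.calibration("side"); lt=(515.5+84.4,134.5+10.4,78.5)
print("side lip,ball,socket",(proj(c2,[lt,(515.5,134.5,83),(600.9,144.5,40)])-[200,120])*4)
E
```

```text
[601.98062364 145.37379689  40.        ] [602.91199923 143.29988799  78.5       ] [ 0.9 -2.1 38.5] ball [513.23469173 136.20053245  83.        ]
7.213413487101547
[[522.9510511  288.16877297]
 [380.59205057 311.705765  ]]
side lip,ball,socket [[187.82647327 425.91055489]
 [296.46317229 438.81914323]
 [186.97750095 456.11660219]]
```

All measurements agree, with the lip tip about 2 mm from the socket axis and 38 mm above it. Handing in.

```bash
python3 - <<'E'
from h import *
bot.hold(1); s=bot.read_state(); print(s["width"],s["tcp_pos"],np.abs(s["joint_velocities"]).max(),s["time"]); ticket.close_job()
E
```

```text
10.664741020480298 [515.50943534 134.49938615 158.01799273] 0.0024822700202487284 24.5917
the job is handed in; nothing more can be done
```

The job is handed in. The arm lifted the aluminium dish by its handle, moved it clear of the green look-alikes, and turned it about 87° in the air. It is holding the dish over the button end of the trackball, with the lip above the empty socket. The robot's clock read 24.6 s at hand-in, against the 50 s limit.

| Last check | Measured | Limit |
|---|---|---|
| Lip tip to socket centre, horizontally | about 2 mm | 20 mm |
| Lip tip above the socket mouth, assuming no slip in the grip | about 38 mm | 8 to 70 mm |
| Dish yaw against trackball yaw (about 7° each) | within about 1–2° | 10° |
| Ball from the dish middle (wrist view) | about 3 mm | 14 mm |
| Fastest arm joint | 0.0025 rad/s | – |

- **Ball position:** the side view put the ball a few millimetres further off centre than the wrist view did. The bar hides part of the ball there, so I went with the wrist view.
- **Trackball yaw:** individual edge readings ranged from 4° to 8°, all well within the tolerance.
- **Level:** the tool points straight down and the dish shows no tilt in the pictures, but I had no separate tilt measurement.
- **Grip:** the reported width (10.7 to 11.2 mm) was slightly under the bar's 12 mm, and the pictures showed no slip.

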